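# Vent the leak tester, try its cover, free the catch if needed and hold the cover open

### The job

The leak test is over. Press the red vent plunger all the way down to its stop and let it spring back up, then tug the clear cover up by its black bar to learn if the catch still holds it, before touching the yellow release tab; if it is caught, slide the tab all the way back towards the hinge to free it. Raise the cover by the bar to a little over half-way upright (about 50 degrees) and finish while holding it still there in the gripper - it falls shut if let go - leaving the bin, coupling, clamp ring and screwdriver undisturbed.

Things in the scene. Friction and masses are not known exactly. Their poses are not given: they have to be found in the camera images.
- chamber: Leak-test chamber, a fixed box 190 (x) x 247 (y) x 95 mm high. Origin: on the table under its middle; local x runs from the handle side (near the robot) to the hinge side, z up. Grey box with clear cover at local y -80 to +122 mm; blue catch block with the yellow tab at y -125 to -80. The catch bolt is hidden inside and may hold the cover at the start or be clear: only tugging tells.
- cover (a joint): Cover hinge, rad: 0 shut, grows as the bar rises, stop at 1.2. Clear pane in an aluminium frame, 180 mm deep, 0.4 to 0.6 kg with its bar, its top 104 mm above the table; falls shut from any angle if let go (2 to 4 N at the bar). If caught it lifts freely to about 0.06 rad (11 mm at the bar), then stops hard; if not caught it keeps rising.
- cover_hinge (a point): A point on the hinge axis, mid-way along the cover's width, 100 mm above the table at the far edge of the chamber (chamber local x = +85, y = +30 mm). The axis runs along the chamber's local y.
- handle: The cover's round black bar, 12 mm diameter, 84 mm long, parallel to the hinge (local y), a sleeve between two thin steel arms. Origin: its middle. Cover shut: 210 mm in front of the hinge axis (local -x), 29 mm above it, 129 mm above the table, 30 mm ahead of the cover's edge. It swings with the cover and turns freely on its own axis, so pads may pinch it from above along local x.
- release (a joint): Travel of the yellow release tab, m: 0 as found, 0.028 at its stop, growing towards the hinge (chamber's local +x). Takes 2 to 3 N and stays where it is left. At its stop it has carried the hidden catch bolt clear of the cover, and the bolt stays clear. Push it with the cover shut, not pulled up.
- release_tab (a point): Middle of the top of the yellow tab, an upright block 12 (x) x 28 (y) x 28 mm high on the blue catch block, free on all sides; its top is 123.5 mm above the table, the block's top 95 mm.
- vent (a joint): Travel of the red vent plunger, m: 0 up, 0.014 fully down at its stop, spring returned; starts to move at 2.4 N, 8 N at the stop.
- vent_top (a point): Middle of the top of the red vent plunger, a mushroom head of 36 mm diameter and 12 mm thick, its top 97 mm above the table when up, on a valve block 70 x 70 mm. It stands to one side of the chamber, left or right.
- vent_base: The fixed valve block of the vent plunger, 70 x 70 x 50 mm with a dark collar up to 65 mm; origin under its middle.
- bin: Fixed blue bin of metal clamp rings, 150 x 100 x 70 mm, on the other side of the chamber from the vent; origin under its middle. Leave alone.
- coupling: Loose aluminium pipe coupling standing upright, 42 mm diameter, 45 mm high; origin under its middle. Leave alone.
- clamp: Loose steel clamp ring lying flat, 56 mm diameter, 12 mm high; origin under its middle. Leave alone.
- screwdriver: Loose screwdriver with red handle lying on the table, about 200 mm long; origin under its middle. Leave alone.

How it is judged:
By the outcome, as a careful person would: the job done as asked, in the order asked, and still so for the second after the job is handed in, while the arm keeps its last pose, push and grip.
It also fails if it takes over 72 s, if anything falls off the work surface, if the arm or the gripper's body presses on something with over 40 N, if the wrist force passes 120 N, or if a joint passes its speed limit or range.

### The arm

A 6-joint arm with a two-finger parallel gripper is mounted at the origin on the work surface. World frame = base frame: x ahead of the robot, y to its left, z up, the work surface at z = 0. Lengths are in m, angles in degrees, forces in N, time in s.
With the tool pointing down it reaches from about 0.375 to 0.925 m from the base axis. Payload 5.7 kg.
Tool frame: the origin (TCP) lies midway between the tips of the shut fingers; the grasp point (between the pads) lies 19 mm behind it; z points along the fingers, y is the line along which they close (so a half turn about z gives the same grasp; the last joint's range is limited). The gripper opens to 85 mm and grips with 20 to 120 N. Pads are 22 mm wide; open, the fingers measure 114 mm over their backs; the gripper's body (76 mm by 85 mm) begins 54 mm behind the grasp point. The pads swing forward as they close: fully open they stand 13 mm farther back than shut.
Start: joints at [-81.71, 20.558, 86.54, -0, 72.909, -6.595], TCP at [0.154, -0.58, 0.231] pointing down, gripper open.
Joint ranges: [-170.27, 170.27], [-57.76, 135], [12.27, 136.19], [-55.21, 235.2], [11.17, 155.16], [-170.74, 170.74]. Speed limits (degrees/s): [136.94, 136.94, 180, 180, 180, 180].

### API

Orientations are given as a 3x3 rotation matrix whose columns are the frame's x, y, z axes.
In Python, from station import * gives the robot as it stands. Calls block until the motion is done:
- goto(position, orientation): joint-space move of the TCP to a pose.
- line_to(position, rot=None, velocity=0.15, contact_N=None): straight line of the TCP; rot=None keeps the orientation; velocity is the mean speed in m/s. With contact_N (N) it stops when the force on the tool has changed by that much, and returns True; else False.
- movej(angles): joint-space move.
- open_gripper() and grab(newtons=None): open the fingers fully, or close them until they stop; newtons is the grip in N (None keeps the last).
- hold(seconds).
- inverse_kinematics(position, orientation): joint angles nearest the present ones, or None.
- observe(): the state.
- grab_frame(name): name is "scene" or "top" or "wrist"; returns a dict with "pixels" (420x560x3 uint8, red, green, blue), "fovy" (degrees; the focal length in pixels is half the picture's height over the tangent of half this angle, whatever the lens; pixels are square), "cx", "cy" (the principal point, pixels), "R" (3x3) and "t" (3): a world point X has camera coordinates R X + t; the wrist camera has in their place "T_tool_cam" (4x4, takes a point from camera to tool coordinates, whose origin is the TCP and whose axes are the flange's). Camera axes: x right, y down, z forward; pixel columns grow to the right and rows downward; lengths in m; the calibration is good to about 2 mm. A picture is of the moment at which its call begins: read the wrist's pose just before it. There is no depth.
A pose or a line that the arm cannot do raises MotionError and nothing moves.
- job_done(): hands the job in; it is judged then, once.
Trained networks look in the newest picture that a camera, given by its name, has taken for a name from the list of things; names that differ only in an ending like _2 or _b are one class to them, and where a whole thing is asked for, a point or a joint stands for the part that bears it (a point fixed in the world has none). Each returns a list of dicts, best first, with "score" (0 to 1); they miss things now and then, are a little off and sometimes report something else, mostly with a low value. They report only what shows in the picture. A call takes as long as a camera call.
- silhouettes(camera, target): "region" (420x560 bool, what is visible of it).
- place_of(camera, target): "position" ([x, y, z] in m, in world coordinates, good to about 4 mm: a listed point, or the origin of a listed thing).
The state is a dict: "time_s": time; "qpos": joint angles; "dq": joint speeds; "effort": joint torques, N m; "position": TCP position; "ee_rot": TCP orientation; "contact_force": force on the tool from outside, world axes, zero at the start; "ft_torque": the same for the moment, N m; "gripper_width": finger opening in m; "grasp_force": force on a finger pad.
Only numpy, scipy, OpenCV 4.12 (cv2) and the standard library are available. Lean on these libraries where they do the work, as an engineer would, in place of code of your own. Each camera call takes 0.05 s, during which the arm holds its last target. There are 200 camera calls.

## Working session

There is one attempt and no reset: what is moved stays moved. The work goes in short steps, each a Python script; the robot and the scene stay as the last script left them, time stands still between calls to the robot, and variables do not carry over. Pictures are saved under pics/ and viewed, at most 10 in all, crops included, and the job is handed in when it is done.

```bash
mkdir -p pics; ls
python3 - <<'E'
from station import *
import cv2, numpy as np
for c in ("scene","top"):
    f=grab_frame(c); cv2.imwrite(f"pics/{c}0.png",f["pixels"][:,:,::-1])
    for n in ["chamber","cover_hinge","handle","release_tab","vent_top","vent_base","bin","coupling","clamp","screwdriver"]:
        try: print(c,n,[(np.round(d["position"],4).tolist(),round(d["score"],2)) for d in place_of(c,n)[:2]])
        except Exception as e: print(c,n,e)
s=observe(); print(s["time_s"],s["ee_rot"],s["gripper_width"])
E
```

```text
pics
scene chamber [([0.6126, -0.0216, -0.0025], 0.73)]
scene cover_hinge [([0.6868, 0.0229, 0.1028], 0.92)]
scene handle [([0.4826, -0.0116, 0.1303], 0.62), ([0.6855, 0.0235, 0.101], 0.26)]
scene release_tab [([0.5881, -0.1269, 0.1238], 0.62)]
scene vent_top [([0.5888, -0.1292, 0.1208], 0.74), ([0.5211, 0.2982, 0.0966], 0.55)]
scene vent_base [([0.5225, 0.303, -0.0042], 0.56), ([0.3787, 0.2149, -0.0016], 0.18)]
scene bin [([0.5074, -0.2977, 0.0034], 0.83)]
scene coupling [([0.677, 0.3266, -0.0002], 0.7)]
scene clamp [([0.3813, 0.2144, -0.0005], 0.56)]
scene screwdriver [([0.6877, -0.3363, 0.0015], 0.74)]
top chamber [([0.6105, -0.0179, -0.0025], 0.72)]
top cover_hinge [([0.691, 0.03, 0.0994], 0.67)]
top handle [([0.4808, -0.0142, 0.129], 0.48)]
top release_tab [([0.6869, 0.0286, 0.1002], 0.72)]
top vent_top [([0.5242, 0.2963, 0.0991], 0.72)]
top vent_base [([0.5201, 0.3005, -0.002], 0.92)]
top bin [([0.5021, -0.3024, -0.004], 0.76), ([0.5256, 0.3006, 0.0986], 0.19)]
top coupling [([0.6804, 0.3245, -0.0016], 0.76)]
top clamp [([0.3801, 0.2122, -0.0031], 0.5)]
top screwdriver [([0.6934, -0.3345, 0.0001], 0.9)]
1.1 [[ 9.66434624e-01  2.56912663e-01 -2.01377199e-05]
 [ 2.56912664e-01 -9.66434617e-01  1.22845452e-04]
 [ 1.20987626e-05 -1.23895733e-04 -9.99999992e-01]] 0.08528328579361596
```

View pics/scene0.png

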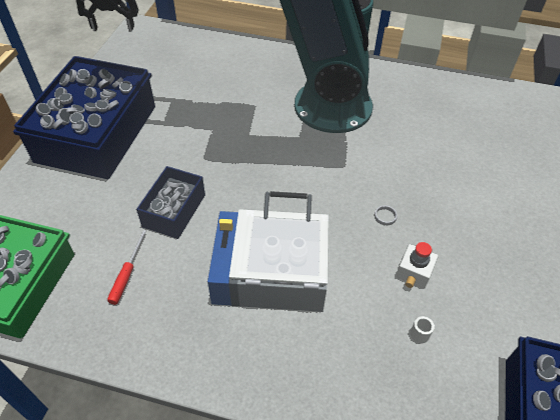

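View pics/top0.png

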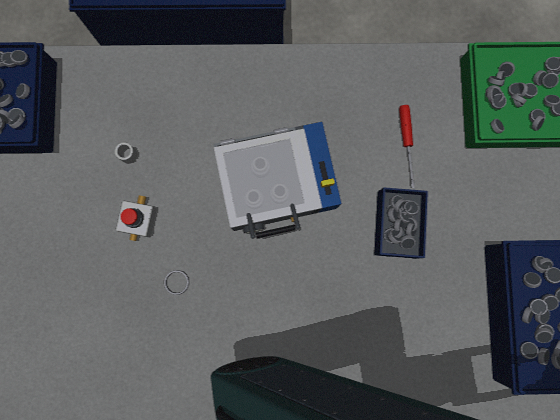

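The scene shows the chamber in the middle, with its catch block on the robot's right and the yellow tab at about (225,224). The red vent is on the left, at (424,250) in scene and (131,216) in top. The bin is on the right. In the scene view vent_top's first hit, and in the top view release_tab's only hit, are false. The other network points agree with the pictures. Next I'll refine yaw, tab and vent by colour.

```bash
cat > h.py <<'E'
from station import *
import cv2, numpy as np
def ray(f,uv,z):
    uv=np.atleast_2d(uv); fl=210/np.tan(np.radians(f["fovy"])/2)
    d=np.c_[(uv-[f["cx"],f["cy"]])/fl,np.ones(len(uv))]@f["R"]; c=-f["R"].T@f["t"]
    return c+d*((z-c[2])/d[:,2])[:,None]
def down(yaw,sign=1):
    y=np.array([np.cos(yaw),np.sin(yaw),0])*sign; z=np.array([0,0,-1.]); return np.c_[np.cross(y,z),y,z]
E
python3 - <<'E'
from h import *
pos={}
for c in ("top","scene"):
    f=grab_frame(c); hsv=cv2.cvtColor(np.ascontiguousarray(f["pixels"]),cv2.COLOR_RGB2HSV)
    print(c,"cam",-f["R"].T@f["t"])
    def mask(lo,hi,box):
        m=cv2.inRange(hsv,np.array(lo),np.array(hi)); k=np.zeros_like(m); a,b,w,h=box; k[b:h,a:w]=m[b:h,a:w]; return k
    def cen(m): v,u=np.nonzero(m); return np.c_[u,v]
    B={"top":dict(y=(305,165,345,200),r=(115,200,150,232),b=(295,115,345,215)),"scene":dict(y=(212,210,240,240),r=(410,235,440,265),b=(200,205,245,310))}[c]
    p=cen(mask((22,120,90),(35,255,255),B["y"])); q=ray(f,p,.1235)
    print("yellow",len(p),p.mean(0),ray(f,p.mean(0),.1235), "bright:",)
    v=hsv[p[:,1],p[:,0],2]; pb=p[v>v.max()-25]; print("  bright",len(pb),ray(f,pb.mean(0),.1235))
    p=cen(mask((0,120,60),(8,255,255),B["r"])); v=hsv[p[:,1],p[:,0],2]
    print("red",len(p),ray(f,p.mean(0),.093), "rect",cv2.minEnclosingCircle(p.astype(np.float32)))
    p=cen(mask((100,120,60),(125,255,255),B["b"])); v=hsv[p[:,1],p[:,0],2]; print("blue V pct",np.percentile(v,[5,50,95]))
    p=p[v>np.median(v)-20]
    q=ray(f,p,.095)[:,:2]; r=cv2.minAreaRect(q.astype(np.float32)); print("blue",r)
    for n in("handle",):
        s=silhouettes(c,n)
        if s:
            q=ray(f,cen(s[0]["region"]),.129)[:,:2]; print(n,s[0]["score"],cv2.minAreaRect(q.astype(np.float32)),q.mean(0))
H=np.array([[.6126,-.0216],[.6105,-.0179],[.6868,.0229],[.691,.03],[.4826,-.0116],[.4808,-.0142]])
L=np.array([[0,0],[0,0],[.085,.03],[.085,.03],[-.125,.03],[-.125,.03]])
l=L-L.mean(0);h=H-H.mean(0); a=np.arctan2((l[:,0]*h[:,1]-l[:,1]*h[:,0]).sum(),(l*h).sum()); R=np.array([[np.cos(a),-np.sin(a)],[np.sin(a),np.cos(a)]])
print("fit yaw",np.degrees(a),"origin",H.mean(0)-R@L.mean(0),"handle",H.mean(0)+R@(L[4]-L.mean(0)))
E
```

```text
top cam [ 0.40961564 -0.00725231  1.21728248]
yellow 68 [327.19117647 181.72058824] [[ 0.58820424 -0.12905717  0.1235    ]] bright:
  bright 53 [[ 0.58852716 -0.12998829  0.1235    ]]
red 202 [[0.52306768 0.30015858 0.093     ]] rect ((128.34071350097656, 215.87168884277344), 8.155104637145996)
blue V pct [100. 114. 120.]
blue ((0.632895290851593, -0.1216917410492897), (0.1879895180463791, 0.042261309921741486), 12.05295467376709)
handle 0.5 ((0.48415619134902954, -0.015426058322191238), (0.011380386538803577, 0.08295413106679916), 11.77652359008789) [ 0.48426921 -0.01584006]
scene cam [1.24725254 0.1563936  1.04153148]
yellow 69 [225.15942029 222.2173913 ] [[ 0.59254846 -0.13056117  0.1235    ]] bright:
  bright 43 [[ 0.58842656 -0.13233021  0.1235    ]]
red 186 [[0.52312495 0.29882199 0.093     ]] rect ((423.1111145019531, 248.6666717529297), 8.00086498260498)
blue V pct [155. 166. 171.]
blue ((0.6328832507133484, -0.12341556698083878), (0.18723167479038239, 0.04219045117497444), 11.90577507019043)
handle 0.62 ((0.48179924488067627, -0.017013490200042725), (0.013417200185358524, 0.07950333505868912), 13.390364646911621) [ 0.48319466 -0.02074921]
fit yaw 10.763215232935814 origin [ 0.61088378 -0.01922481] handle [ 0.48248034 -0.01309641]
```

Everything is consistent: bar 83 mm, catch block 188x42 mm, yaw 12°, and the chamber origin from the block matches the networks. Vent first.

Run:
```python
from h import *
yaw=np.radians(12)
V=np.array([.523,.2995])
s=observe(); q0=np.array(s["qpos"])
for sg in(1,-1):
    for P in ([.4833,-.018,.2],[.588,-.13,.2],[V[0],V[1],.2]): print(sg,np.round(inverse_kinematics(P,down(yaw,sg)),1))
sg=min((1,-1),key=lambda g:abs(inverse_kinematics([.4833,-.018,.2],down(yaw,g))[5])); print("sign",sg)
R=down(yaw,sg)
p=np.array(s["position"]); line_to(p+[0,0,.1],velocity=.25)
grab(30)
goto([V[0],V[1],.30],R); line_to([V[0],V[1],.115],velocity=.2)
b=observe()["contact_force"]
hit=line_to([V[0],V[1],.078],velocity=.025,contact_N=14)
s=observe(); print("press",hit,s["position"],np.array(s["contact_force"])-b)
hold(.3); s=observe(); print("held",s["position"],np.array(s["contact_force"])-b,s["time_s"])
f=grab_frame("scene"); cv2.imwrite("pics/press.png",cv2.resize(f["pixels"][190:310,360:520,::-1],None,fx=3,fy=3))
```

```text
1 [-10.3  12.9 102.8  -0.   64.3 -22.3]
1 [-19.   22.4  88.4  -0.   69.2 -31. ]
1 [23.2 22.4 88.3 -0.  69.2 11.2]
-1 [-10.3  12.9 102.8  -0.   64.3 157.7]
-1 [-19.   22.4  88.4  -0.   69.2 149. ]
-1 [  23.2   22.4   88.3   -0.    69.2 -168.8]
sign 1
press True [0.52300099 0.29950365 0.08320358] [-1.66174841 -1.30583335  8.08674142]
held [0.52300122 0.2995057  0.08318786] [-1.56134883 -0.83508858  8.40471263] 8.5083
```

```bash
python3 - <<'E'
from h import *
R=down(np.radians(12)); V=np.array([.523,.2995])
hit=line_to([*V,.0795],velocity=.02,contact_N=12); hold(.2)
s=observe(); print("press2",hit,s["position"][2],s["contact_force"])
line_to([*V,.13],velocity=.08); line_to([*V,.22],velocity=.2)
f=grab_frame("scene"); cv2.imwrite("pics/rel.png",cv2.resize(f["pixels"][190:310,360:520,::-1],None,fx=3,fy=3))
H=np.array([.4833,-.018])
open_gripper()
goto([*H,.21],R); 
b=np.array(observe()["contact_force"])
print("down hit",line_to([*H,.112],velocity=.08,contact_N=8))
grab(50); hold(.2)
s=observe(); print(s["position"],s["gripper_width"],s["grasp_force"],np.array(s["contact_force"])-b,s["time_s"])
f=grab_frame("scene"); cv2.imwrite("pics/grasp.png",cv2.resize(f["pixels"][140:320,190:350,::-1],None,fx=3,fy=3))
E
python3 -c "
import cv2,numpy as np
a=[cv2.imread(f'pics/{n}.png') for n in('press','rel','grasp')]
l=np.vstack(a[:2]);g=cv2.resize(a[2],(320,360)); l=cv2.resize(l,(240,360)); cv2.imwrite('pics/m1.png',np.hstack([l,g]))"
```

```text
press2 True 0.08305128831641406 [-2.85919126 -0.14866215 10.41510109]
down hit False
[ 0.48405783 -0.01791339  0.11222119] 0.009713969675341681 48.687259554862976 [2.99043085 2.14902192 1.19389877] 14.6167
```

View pics/m1.png

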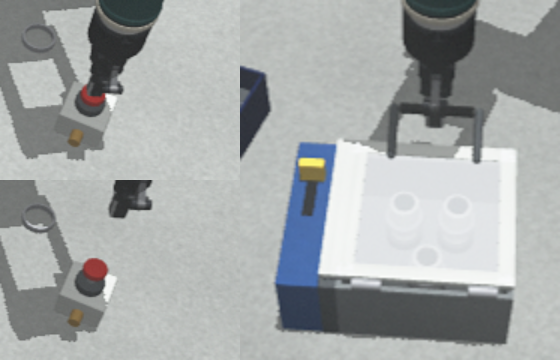

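The left insets show the plunger down, then sprung back up, and its stop was reached at 83 mm. On the right, the pads hold the bar in the middle. Now the tug.

Run:
```python
from h import *
s=observe(); p=np.array(s["position"]); b=np.array(s["contact_force"])
hit=line_to(p+[0.003,0.0006,.024],velocity=.025,contact_N=14)
s=observe(); print("tug",hit,np.array(s["position"])-p,np.array(s["contact_force"])-b,s["gripper_width"])
hold(.3); s=observe(); print(np.array(s["position"])-p,np.array(s["contact_force"])-b,s["gripper_width"],s["grasp_force"],s["time_s"])
f=grab_frame("scene"); cv2.imwrite("pics/tug.png",cv2.resize(f["pixels"][140:320,190:350,::-1],None,fx=3,fy=3))
```

```text
tug False [0.00462134 0.00092376 0.02412423] [ 3.98434012  1.15183996 -5.19633774] 0.010266227738008823
[0.0046127  0.00090002 0.02405638] [ 3.3757686   1.09242249 -5.7058336 ] 0.009793056052584685 48.703277707099915 16.1
```

View pics/tug.png

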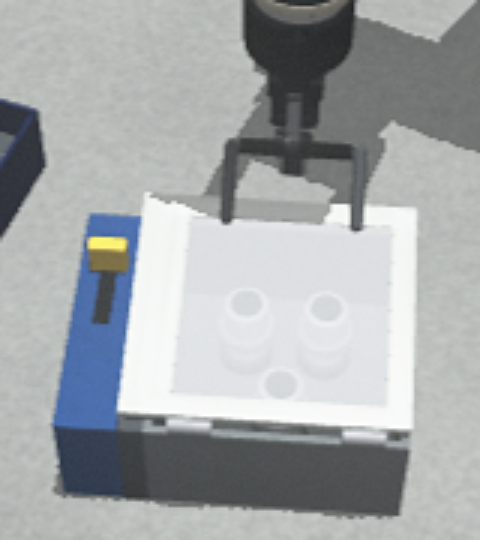

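The bar rose 24 mm, well past the 11 mm catch limit, with about 5 N of load and the grip unchanged, and the picture shows the cover lifted. The catch is not holding, so the tab stays untouched. Next I'll raise the cover along its arc.

Run:
```python
from h import *
yaw=np.radians(12); p0=np.array([.4841,-.0179,.1122]); r=np.hypot(.21,.029); a0=np.arctan2(.029,.21)
for d in range(11,51,3):
    t=a0+np.radians(d); h=r*(np.cos(a0)-np.cos(t)); v=r*(np.sin(t)-np.sin(a0))
    hit=line_to(p0+[h*np.cos(yaw),h*np.sin(yaw),v],velocity=.05,contact_N=20)
    s=observe(); F=s["contact_force"]; print(d,hit,np.round(F,1),round(s["gripper_width"],4))
    if hit: break
hold(.5); s=observe(); print(s["position"],s["contact_force"],s["grasp_force"],s["time_s"])
f=grab_frame("scene"); cv2.imwrite("pics/up.png",cv2.resize(f["pixels"][100:330,160:380,::-1],None,fx=2.5,fy=2.5))
print([(x["position"],x["score"]) for x in place_of("scene","handle")[:2]])
g=grab_frame("top"); print([(x["position"],x["score"]) for x in place_of("top","handle")[:2]])
for n in("coupling","clamp","screwdriver","release_tab"): print(n,[np.round(x["position"],3) for x in place_of("scene",n)[:1]])
```

```text
11 False [ 3.6  1.3 -4.1] 0.0101
14 False [ 1.7 -0.3 -4.4] 0.0101
17 False [ 3.  -0.9 -4. ] 0.0104
20 False [ 3.3 -1.8 -3.6] 0.0099
23 False [ 1.9 -3.  -2.8] 0.01
26 False [ 2.3 -3.7 -2.9] 0.01
29 False [ 0.9 -6.  -2.5] 0.01
32 False [ 1.5 -5.3 -2.4] 0.0099
35 False [ 1.4 -5.3 -2.1] 0.0103
38 False [ 1.  -6.7 -3.1] 0.01
41 False [ 0.1 -6.1 -1.3] 0.0102
44 False [ 0.2 -7.4 -1.3] 0.0105
47 False [-0.1 -6.8 -0.6] 0.0103
50 False [-0.2 -6.9  0.2] 0.0101
[0.57829644 0.00134783 0.26210537] [-0.27031717 -7.3129603  -0.31696539] 49.26316201686859 22.0083
[([0.5778, 0.0074, 0.2825], 0.48), ([0.5186, 0.3015, 0.0979], 0.35)]
[]
coupling [array([ 0.677,  0.328, -0.002])]
clamp [array([ 0.376,  0.214, -0.   ])]
screwdriver [array([ 0.685, -0.336, -0.   ])]
release_tab [array([ 0.589, -0.13 ,  0.123])]
```

View pics/up.png

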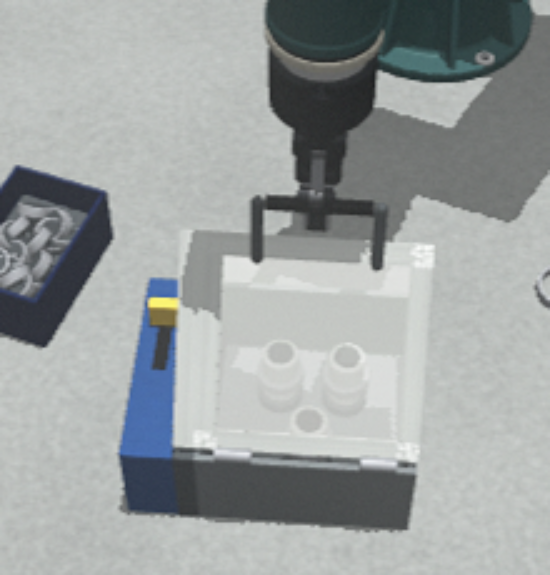

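The picture shows the bar gripped at about (318,207), with the cover standing open. The network puts the bar at z 0.28, which matches 50°. The tab, coupling, clamp ring and screwdriver read the same as before within the networks' error, and the bin looks unmoved.

```bash
python3 -c "
from station import *
hold(.3); s=observe(); print(s['position'],s['grasp_force']); print(job_done())"
```

```text
[0.5782926  0.00136095 0.26208274] 49.26096796989441
the job is handed in; nothing more can be done
None
```

I pressed the vent plunger to its stop and it sprang back; the tug showed the cover was not caught, so I left the yellow tab alone, and I handed the job in at about 22 s of the 72 s with the cover held still at about 50° in the gripper.

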